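# Set out the specimen jars for the visitors' side

### The job

Move the four glass specimen jars from the brown carrying tray into the wells of the pale display rack in reverse order, so that visitors across the table read the row as it was packed: the jar at the left end of the tray, as the robot sees it, goes to the right end of the rack, the next one beside it, and so on. Leave each jar standing upright, fully down in its own well, set down gently and not dropped or tipped over, and leave the bowl, brush and notebook alone.

Things in the scene. Friction and masses are not known exactly. Their poses are not given: they have to be found in the camera images.
- straight_centre (a point): straight tall glass specimen jar, a plain cylinder 48 mm across up to 84 mm, with a flat steel lid 40 mm across and 14 mm thick above it; 98 mm tall in all, 260 g; origin on its axis at half height, 49 mm above its underside. Loose, upright, z up; mass varies by a quarter.
- squat_centre (a point): squat wide glass specimen jar, a cylinder 56 mm across up to 60 mm, with a thick black lid 48 mm across and 16 mm thick above it; 76 mm tall in all, 260 g; origin on its axis at half height, 38 mm above its underside. Loose, upright, z up; mass varies by a quarter.
- shouldered_centre (a point): shouldered glass specimen bottle: cylinder 52 mm across up to 64 mm, then narrowing to a 32 mm neck with a 38 mm flat glass stopper on top; 92 mm tall in all, 240 g; origin on its axis at half height, 46 mm above its underside. Loose, upright, z up; mass varies by a quarter.
- slender_centre (a point): slender glass specimen jar, a cylinder 42 mm across up to 74 mm, with a 32 mm cork stopper above it; 90 mm tall in all, 180 g; origin on its axis at half height, 45 mm above its underside. Loose, upright, z up; mass varies by a quarter.
- mat_straight: round cork mat, 76 mm across and 4 mm thick, fixed on the floor of the carrying tray, on which the straight jar stands at the start (within about 6 mm of its middle). It stays there and so marks where that jar came from. Origin at the centre of its underside.
- mat_squat: round cork mat, 76 mm across and 4 mm thick, fixed on the floor of the carrying tray, on which the squat jar stands at the start (within about 6 mm of its middle). It stays there and so marks where that jar came from. Origin at the centre of its underside.
- mat_shouldered: round cork mat, 76 mm across and 4 mm thick, fixed on the floor of the carrying tray, on which the shouldered bottle stands at the start (within about 6 mm of its middle). It stays there and so marks where that jar came from. Origin at the centre of its underside.
- mat_slender: round cork mat, 76 mm across and 4 mm thick, fixed on the floor of the carrying tray, on which the slender jar stands at the start (within about 6 mm of its middle). It stays there and so marks where that jar came from. Origin at the centre of its underside.
- tray: carrying tray of brown wood, fixed, 98 x 374 mm, walls 20 mm high and 6 mm thick, floor 6 mm thick, cross walls making four compartments in a row along its y axis; their centres, with the mats, lie at y = +138, +46, -46, -138 mm (leftmost first; +y is left as the robot sees it). Origin at the centre of its underside, on the table; z up. It is either the nearer or the farther of the two rows.
- rack: display rack: pale wooden block, fixed, 104 x 380 mm and 24 mm high, with four round wells in a row along its y axis, empty at the start; the wells are 72 mm across and 10 mm deep (their floors 14 mm above the table), centres at y = +138, +46, -46, -138 mm and x = 0 (leftmost first; +y is left as the robot sees it). Origin at the centre of its underside, on the table; z up. It is either the nearer or the farther of the two rows.
- bowl: bystander: steel bowl, loose, 124 mm across, 45 mm high, well to the left of the racks; origin at the centre of its underside
- brush: bystander: hand brush about 170 mm long lying loose, well to the right of the racks; not needed
- notebook: bystander: closed blue notebook, loose, 150 x 110 x 16 mm, to the right of the racks; origin at the centre of its underside
Mind the look-alikes: they are no part of the job. Leave any pink look-alike of the part that bears slender_centre alone.

How it is judged:
By the outcome, as a careful person would: the job done as asked, in the order asked, and still so for the second after the job is handed in, with the robot touching nothing.
It also fails if it takes over 112 s, if anything falls off the work surface, if the arm or the gripper's body presses on something with over 40 N, if the wrist force passes 120 N, or if a joint passes its speed limit or range.

### The arm

A 6-joint arm with a two-finger parallel gripper is mounted at the origin on the work surface. World frame = base frame: x ahead of the robot, y to its left, z up, the work surface at z = 0. Lengths are in m, angles in rad, forces in N, time in s.
With the tool pointing down it reaches from about 0.25 to 0.725 m from the base axis. Payload 9.7 kg.
Tool frame: the origin (TCP) lies at the very end of the fingers, on their centre line; the grasp point (between the pads) lies 19 mm behind it (tcp_to_grasp is the distance from the TCP to the grasp point, in m); z points along the fingers, y is the line along which they close (so a half turn about z gives the same grasp; the last joint's range is limited). The gripper opens to 85 mm and grips with 20 to 120 N. Pads are 22 mm wide; open, the fingers measure 114 mm over their backs; the gripper's body (76 mm by 85 mm) begins 54 mm behind the grasp point. The pads swing forward as they close: fully open they stand 13 mm farther back than shut.
Start: joints at [1.211, 0.087, 0.176, 1.66, 0, 1.571], TCP at [0.194, 0.515, 0.195] pointing down, gripper open.
Joint ranges: [-3.13, 3.13], [-0.85, 1.81], [-1.15, 1.24], [-2.2, 2.28], [-1.44, 1.52], [-3.14, 3.14]. Speed limits (rad/s): [2.22, 2.22, 2.57, 3.14, 3.14, 3.14].

### API

Orientations are given as a rotation vector (axis times angle).
In Python, from rig import * gives the robot as it stands.
- The arm moves only by the tool servo_tool, never from a script. Its argument "increments" is a list of rows, each a list of 2 entries, a list of its own where there are three numbers: the shift along the world's x, y, z in mm, then the turn, a rotation vector about the world's x, y, z in degrees. In form: [[[x, y, z], [ax, ay, az]], ...]. A call has exactly 5 rows; each row is the pose to reach, as a shift and turn from the pose commanded when the call began; what a row does not reach only later rows make up. A row lasts 1/12 s, in which the tool goes at most 41.7 mm and 7.16 degrees, less where a joint would pass 70% of its speed; a pose out of reach is approached as far as the arm can. A call with a gripper value outside its range is refused whole. "fingers" is the closure, from 0 (fully open) to 1 (shut), set as the call begins (left out, the last holds). The fingers move at their own pace and stop on an object; the grip force is fixed at half the most. Time passes only in rows, so rows that repeat a pose let the fingers close, or fill a call up. It gives the time, the measured TCP pose, the force, the opening and the grip force at its end, in the units of the state.
- read_state(): the state, without advancing time (a new reading comes with each control period).
- capture(name): name is "scene" or "top" or "wrist"; returns the picture (400x640x3 uint8, blue, green, red); there is no depth.
- camera_model(name): a dict with "fx", "fy", "cx", "cy" (pixels), "position" and "orientation" of the camera in the world. Camera axes: x right, y up, looking along -z (the intrinsics and any distortion apply to the point x, -y, -z); pixel columns grow to the right and rows downward; lengths in m; the calibration is good to about 2 mm. A picture is of the moment at which its call begins: read the wrist's pose just before it. camera_model takes no time and is no camera call; for the wrist camera it gives the pose at the moment of the call.
- finish_job(): hands the job in; it is judged then, once.
The state is a dict: "time": time; "joint_positions": joint angles; "qd": joint speeds; "joint_efforts": joint torques, N m; "tcp_pos": TCP position; "eef_rot": TCP orientation; "force": force on the tool from outside, world axes, zero at the start; "torque": the same for the moment, N m; "finger_gap": opening from 0.0 (shut) to 1.0 (fully open); "finger_force": force on a finger pad.
Only numpy, scipy, OpenCV 4.12 (cv2) and the standard library are available. Lean on these libraries where they do the work, as an engineer would, in place of code of your own. Each camera call takes 0.05 s, during which the arm holds its last target. There are 200 camera calls.

## Working session

There is one attempt and no reset: what is moved stays moved. The work goes in short steps, Python scripts to look and compute and a tool call to move; the robot and the scene stay as the last step left them, time stands still between calls to the robot, and variables do not carry over. Pictures are saved under pics/ and viewed, at most 14 in all, crops included, and the job is handed in when it is done.

Besides the shell and the picture viewer there is one more tool, called after ">>>" by a JSON object that holds its "fn" and its "kwargs", one argument or row to a line. servo_tool: Moves the arm, as the interface text tells. Its arguments: {"type":"object","properties":{"increments":{"type":"array"},"fingers":{"type":"number"}},"required":["increments"]}

```bash
mkdir -p pics; ls; python3 - <<'E'
from rig import *
import cv2
s=read_state();print(s)
for n in("scene","top"):
    cv2.imwrite(f"pics/{n}0.png",capture(n));print(n,camera_model(n))
E
```

```text
pics
{'time': 0.0, 'joint_positions': array([1.21100907e+00, 8.74813250e-02, 1.75095544e-01, 1.65981403e+00,
       3.90763397e-05, 1.57078980e+00]), 'qd': array([-0.00076208, -0.00069491,  0.00024742,  0.00044921, -0.0004785 ,
        0.00148108]), 'joint_efforts': array([-7.31057889e-05, -5.20387101e+01,  4.64802790e+01,  1.65054901e-02,
       -2.75872189e-06,  7.20417773e-06]), 'tcp_pos': array([0.19352469, 0.51451004, 0.19445163]), 'eef_rot': array([-5.62047228e-01, -3.09061213e+00,  2.15783534e-03]), 'force': array([0.15919625, 0.09892599, 0.1946599 ]), 'torque': array([0.01437044, 0.00374182, 0.02396171]), 'finger_force': 0.0, 'finger_gap': 0.9967941091410141}
scene {'fx': 505.5969995318392, 'fy': 505.5969995318392, 'cx': 320.1925538087801, 'cy': 197.79686886746498, 'position': array([ 1.56593754, -0.29851708,  1.26475815]), 'orientation': array([0.59986321, 0.4607943 , 1.19372147])}
top {'fx': 478.69656639914814, 'fy': 478.69656639914814, 'cx': 324.4854571943623, 'cy': 203.52704097780224, 'position': array([0.48525713, 0.02765463, 1.3688006 ]), 'orientation': array([ 0.03941027, -0.04128231, -1.58717768])}
```

View pics/scene0.png

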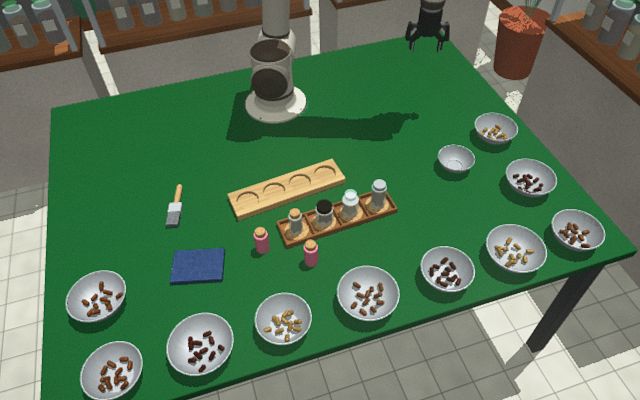

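View pics/top0.png

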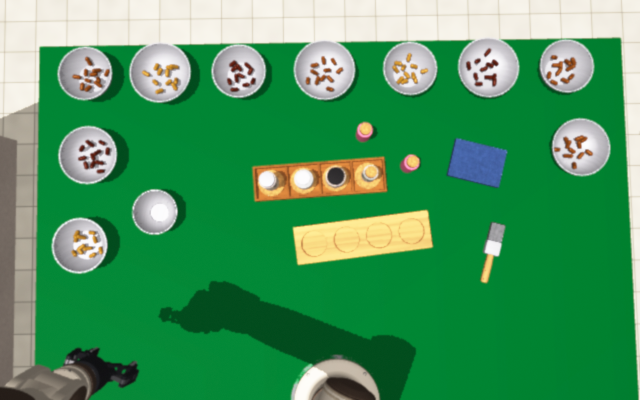

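The scene picture shows the arm behind the nearer pale rack (230-345, 160-215) and the farther brown tray (278-395, 180-243), which holds four jars. In the top view, left to right, they are:
- steel lid (straight) at (268,180)
- clear stopper (shouldered) at (303,178)
- black lid (squat) at (336,176)
- cork (slender) at (370,173)

Three things could be the slender jar: the glass one in the tray at (370,173), and pink ones at (364,130) and (411,162). The tray one fits, being unpainted glass on a mat. I'll confirm that in a crop while measuring.

```bash
cat > h.py <<'E'
from rig import *
import cv2, numpy as np
from scipy.spatial.transform import Rotation as R
def ray(m,u,v,z):
    d=R.from_rotvec(m["orientation"]).apply([(u-m["cx"])/m["fx"],-(v-m["cy"])/m["fy"],-1.])
    p=np.array(m["position"]); return (p+d*(z-p[2])/d[2])
def proj(m,P):
    q=R.from_rotvec(m["orientation"]).inv().apply(np.array(P)-m["position"])
    return np.array([m["cx"]+m["fx"]*q[0]/-q[2], m["cy"]+m["fy"]*q[1]/q[2]])
E
python3 - <<'E'
from h import *
im=cv2.imread("pics/top0.png");m=camera_model("top")
hsv=cv2.cvtColor(im,cv2.COLOR_BGR2HSV)
# non-green blobs in the work zone
g=((hsv[...,0]>45)&(hsv[...,0]<85)&(hsv[...,1]>90)).astype(np.uint8)
ng=cv2.morphologyEx(1-g,cv2.MORPH_OPEN,np.ones((3,3)))
roi=np.zeros_like(ng);roi[145:275,235:440]=ng[145:275,235:440]
for c in cv2.findContours(roi,cv2.RETR_EXTERNAL,cv2.CHAIN_APPROX_NONE)[0]:
    if cv2.contourArea(c)<100: continue
    r=cv2.minAreaRect(c);b=cv2.boxPoints(r)
    for z in (0.02,0.024):
        P=np.array([ray(m,u,v,z)[:2] for u,v in b]);print(cv2.contourArea(c),z,P.mean(0).round(4),np.linalg.norm(P-np.roll(P,1,0),axis=1).round(3),P.round(3).tolist())
crop=cv2.resize(im[120:270,240:440],None,fx=4,fy=4,interpolation=cv2.INTER_CUBIC);cv2.imwrite("pics/topc.png",crop)
s=cv2.imread("pics/scene0.png")[150:280,220:410];cv2.imwrite("pics/scc.png",cv2.resize(s,None,fx=4,fy=4,interpolation=cv2.INTER_CUBIC))
E
```

```text
5137.5 0.02 [ 0.4587 -0.0796] [0.109 0.386 0.109 0.385] [[0.491, 0.118], [0.534, -0.266], [0.426, -0.277], [0.383, 0.106]]
5137.5 0.024 [ 0.4588 -0.0793] [0.108 0.385 0.109 0.384] [[0.491, 0.118], [0.534, -0.265], [0.426, -0.276], [0.383, 0.105]]
4609.5 0.02 [0.6252 0.0391] [0.102 0.378 0.102 0.376] [[0.665, 0.231], [0.687, -0.147], [0.585, -0.152], [0.563, 0.224]]
4609.5 0.024 [0.6248 0.0391] [0.102 0.377 0.102 0.375] [[0.665, 0.23], [0.687, -0.146], [0.585, -0.151], [0.563, 0.223]]
257.0 0.02 [ 0.664  -0.2187] [0.046 0.059 0.046 0.059] [[0.66, -0.182], [0.701, -0.224], [0.668, -0.256], [0.627, -0.214]]
257.0 0.024 [ 0.6634 -0.218 ] [0.046 0.058 0.046 0.058] [[0.66, -0.181], [0.7, -0.223], [0.667, -0.255], [0.627, -0.213]]
```

View pics/topc.png

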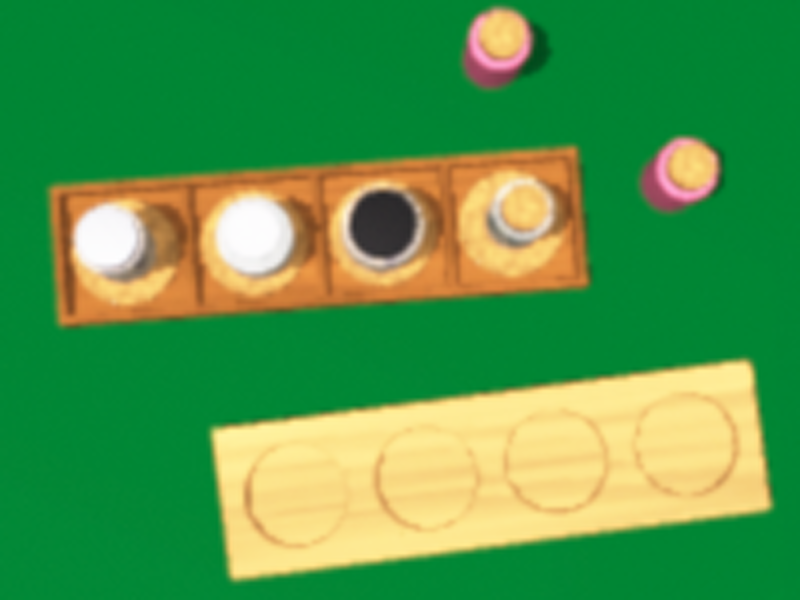

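View pics/scc.png

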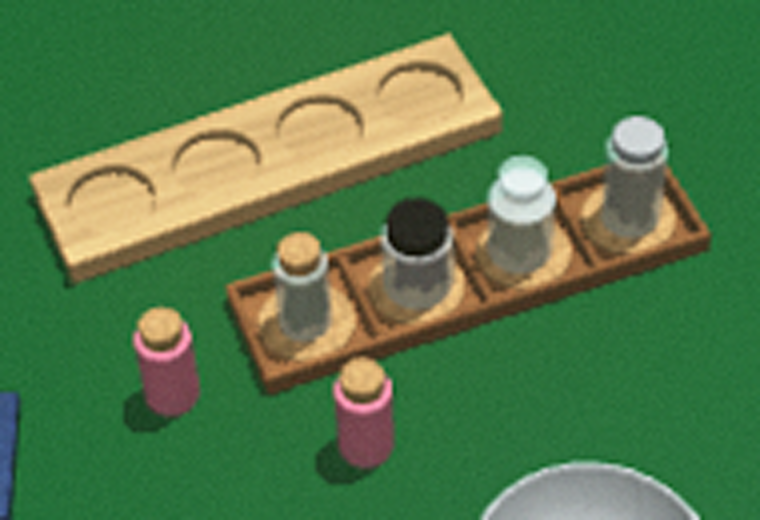

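The crops confirm it: the tray's right-hand jar (crop 525,205) is clear glass with cork, and both pink ones stand outside the tray. I'll get positions from crop pixels at known heights, checked across the two views.

```bash
python3 - <<'E'
from h import *
mt,ms=camera_model("top"),camera_model("scene")
T=lambda c,z:ray(mt,240+(c[0]+.5)/4-.5,120+(c[1]+.5)/4-.5,z)
S=lambda c,z:ray(ms,220+(c[0]+.5)/4-.5,150+(c[1]+.5)/4-.5,z)
for n,z,a,b in [("straight",.108,(107,236),(638,138)),("should",.102,(255,234),(523,181)),("squat",.086,(383,224),(417,226)),("slender",.1,(525,206),(299,251)),("pink1",.09,(503,33),(362,379)),("pink2",.09,(693,163),(161,327))]:
    print(n,T(a,z).round(4),S(b,z).round(4))
for n,y in zip("LcdR",(.138,.046,-.046,-.138)):
    pass
for c in [(298,495),(428,479),(556,461),(687,444)]: print("well",T(c,.024).round(4))
W=[T(c,.024)[:2] for c in [(298,495),(428,479),(556,461),(687,444)]]
print(np.linalg.norm(np.diff(W,axis=0),axis=1),np.mean(W,0))
for c in [(122,250),(256,242),(384,229),(513,223)]: print("mat",T(c,.010).round(4))
d=np.array([.491,.118])-[.534,-.266];print("rack yaw",np.degrees(np.arctan2(-d[0],d[1])))
d=np.array([.665,.231])-[.687,-.147];print("tray yaw",np.degrees(np.arctan2(-d[0],d[1])))
print(camera_model("wrist"))
s=read_state();print(R.from_rotvec(s["eef_rot"]).as_matrix().round(3))
E
```

```text
straight [0.6184 0.1781 0.108 ] [0.62   0.1755 0.108 ]
should [0.6187 0.0806 0.102 ] [0.6276 0.0787 0.102 ]
squat [ 0.6257 -0.005   0.086 ] [ 0.631  -0.0076  0.086 ]
slender [ 0.6347 -0.0994  0.1   ] [ 0.6366 -0.1014  0.1   ]
pink1 [ 0.7533 -0.0881  0.09  ] [ 0.7555 -0.0898  0.09  ]
pink2 [ 0.663  -0.2139  0.09  ] [ 0.6644 -0.2145  0.09  ]
well [0.443  0.0564 0.024 ]
well [ 0.4526 -0.0349  0.024 ]
well [ 0.4637 -0.1248  0.024 ]
well [ 0.474 -0.217  0.024]
[0.09174469 0.09063285 0.09271467] [ 0.45832801 -0.08007092]
mat [0.6186 0.1793 0.01  ]
mat [0.6227 0.0838 0.01  ]
mat [ 0.6305 -0.0076  0.01  ]
mat [ 0.6332 -0.0996  0.01  ]
rack yaw 6.389316437656227
tray yaw 3.3309173804500554
{'fx': 279.5728240316346, 'fy': 279.5728240316346, 'cx': 315.24759427639077, 'cy': 199.25018790170853, 'position': array([0.13017345, 0.53852996, 0.37354395]), 'orientation': array([-0.23443469, -0.16175755,  1.20395616])}
[[-0.936  0.352 -0.   ]
 [ 0.352  0.936 -0.001]
 [ 0.    -0.001 -1.   ]]
```

>>> {"fn": "servo_tool", "kwargs": {
  "increments": [
    [[31,-25,0],[0,0,-6]],
    [[62,-50,0],[0,0,-12]],
    [[93,-75,0],[0,0,-18]],
    [[124,-100,0],[0,0,-24]],
    [[155,-125,0],[0,0,-30]]
  ],
  "fingers": 0
}}

```text
time: 0.52
tcp_pos: [0.3496, 0.3884, 0.1949]
eef_rot: [-1.349, -2.837, 0.001]
force: [0.6, 0.7, 0.4]
finger_gap: 1.003
finger_force: 0.0
```

>>> {"fn": "servo_tool", "kwargs": {
  "increments": [
    [[31,-25,0],[0,0,-6]],
    [[62,-50,0],[0,0,-12]],
    [[93,-75,0],[0,0,-18]],
    [[124,-100,0],[0,0,-24]],
    [[155,-125,0],[0,0,-30]]
  ]
}}

```text
time: 0.93
tcp_pos: [0.5048, 0.2631, 0.1949]
eef_rot: [-2.038, -2.39, 0.0]
force: [-0.1, 0.8, 0.6]
finger_gap: 1.0
finger_force: 0.0
```

>>> {"fn": "servo_tool", "kwargs": {
  "increments": [
    [[31,-25,0],[0,0,-6]],
    [[62,-50,0],[0,0,-6]],
    [[93,-75,0],[0,0,-6]],
    [[115,-87,0],[0,0,-6]],
    [[115,-87,0],[0,0,-6]]
  ]
}}

```text
time: 1.35
tcp_pos: [0.6217, 0.1744, 0.1929]
eef_rot: [-2.159, -2.282, 0.003]
force: [0.9, 0.8, -0.7]
finger_gap: 0.998
finger_force: 0.0
```

```bash
python3 - <<'E'
from h import *
s=read_state();m=camera_model("wrist");print(s["tcp_pos"],m)
im=capture("wrist")
for n,P in {"st":(.619,.177,.108),"sh":(.622,.08,.102),"sq":(.628,-.006,.086)}.items():
    u=proj(m,P);print(n,u.round(1));cv2.drawMarker(im,tuple(int(x) for x in u),(0,0,255),0,10)
cv2.imwrite("pics/w1.png",im)
E
```

```text
[0.62165597 0.17443667 0.19289796] {'fx': 279.5728240316346, 'fy': 279.5728240316346, 'cx': 315.24759427639077, 'cy': 199.25018790170853, 'position': array([0.61726811, 0.24157136, 0.37182324]), 'orientation': array([-0.26781742, -0.00674628,  0.05532745])}
st [313.5 191.5]
sh [311.5 277.1]
sq [312.9 333. ]
```

View pics/w1.png

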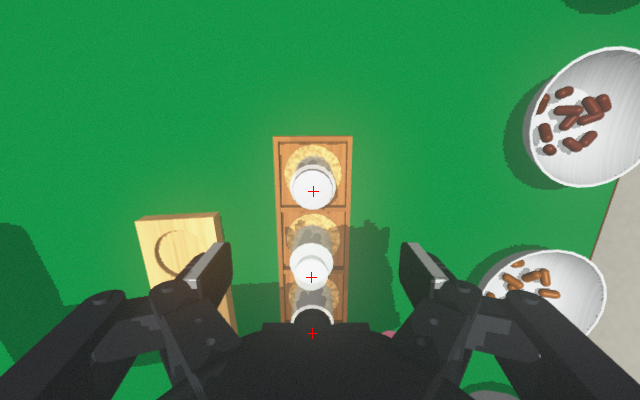

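The wrist view shows the straight jar's lid at about (313,187), against a predicted (313.5,191.5), and the shouldered stopper at about (312,266), against 277. The arm was still settling, so I'll measure once more at rest.

```bash
python3 - <<'E'
from h import *
for k in range(3): capture("wrist")
s=read_state();m=camera_model("wrist");print(s["tcp_pos"],m["position"],m["orientation"])
im=capture("wrist");cv2.imwrite("pics/w2.png",im)
for n,P in {"st":(.619,.177,.108),"sh":(.622,.08,.102),"sq":(.628,-.006,.086),"matst":(.617,.177,.010),"traytopL":(.6143,.2257,.02)}.items(): print(n,proj(m,P).round(1))
cv2.imwrite("pics/w2c.png",cv2.resize(im[130:340,240:390],None,fx=2.8,fy=2.8,interpolation=cv2.INTER_CUBIC))
E
```

```text
[0.61805847 0.1781823  0.19497053] [0.6132044  0.24508675 0.37398278] [-0.26655417 -0.00829965  0.05959852]
st [316.9 195. ]
sh [314.2 279.5]
sq [314.9 334.7]
matst [314.9 176.4]
traytopL [315.1 139.1]
```

View pics/w2c.png

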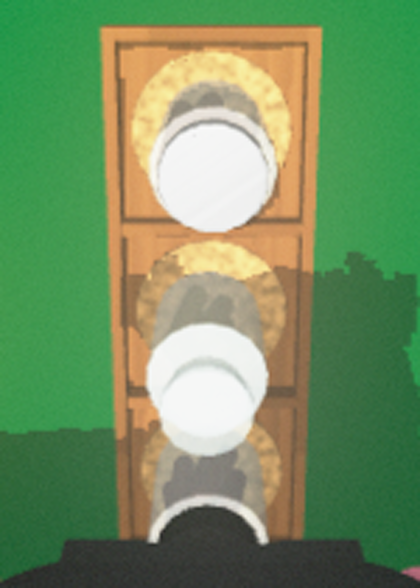

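The crop shows the straight lid at full-image (317,193), predicted (317,195), so they agree to 2 mm. The shouldered stopper is about (315,276). Now going down on the straight jar.

>>> {"fn": "servo_tool", "kwargs": {
  "increments": [
    [[0,1,-35],[0,0,0]],
    [[0,1,-70],[0,0,0]],
    [[0,1,-105],[0,0,0]],
    [[0,1,-135],[0,0,0]],
    [[0,1,-148],[0,0,0]]
  ]
}}

```text
time: 2.02
tcp_pos: [0.6158, 0.1792, 0.0431]
eef_rot: [-2.151, -2.286, 0.007]
force: [-0.2, 0.5, -0.5]
finger_gap: 0.996
finger_force: 0.0
```

>>> {"fn": "servo_tool", "kwargs": {
  "increments": [
    [[0,0,0],[0,0,0]],
    [[0,0,0],[0,0,0]],
    [[0,0,0],[0,0,0]],
    [[0,0,0],[0,0,0]],
    [[0,0,0],[0,0,0]]
  ],
  "fingers": 1
}}

```text
time: 2.43
tcp_pos: [0.6199, 0.1794, 0.0507]
eef_rot: [2.153, 2.285, 0.006]
force: [-3.2, -0.1, 6.6]
finger_gap: 0.524
finger_force: 60.1
```

>>> {"fn": "servo_tool", "kwargs": {
  "increments": [
    [[0,0,0],[0,0,0]],
    [[0,0,0],[0,0,0]],
    [[0,0,0],[0,0,0]],
    [[0,0,0],[0,0,0]],
    [[0,0,0],[0,0,0]]
  ]
}}

```text
time: 2.85
tcp_pos: [0.6199, 0.1793, 0.0507]
eef_rot: [2.153, 2.285, 0.006]
force: [-3.8, 0.3, 6.3]
finger_gap: 0.525
finger_force: 60.1
```

>>> {"fn": "servo_tool", "kwargs": {
  "increments": [
    [[0,0,10],[0,0,0]],
    [[0,0,35],[0,0,0]],
    [[0,0,65],[0,0,0]],
    [[0,0,95],[0,0,0]],
    [[0,0,120],[0,0,0]]
  ]
}}

```text
time: 3.27
tcp_pos: [0.619, 0.1789, 0.1712]
eef_rot: [2.154, 2.285, 0.004]
force: [0.6, 0.3, -2.4]
finger_gap: 0.52
finger_force: 61.8
```

>>> {"fn": "servo_tool", "kwargs": {
  "increments": [
    [[-15,-15,5],[0,0,0]],
    [[-35,-40,5],[0,0,0]],
    [[-55,-70,5],[0,0,0]],
    [[-75,-102,5],[0,0,0]],
    [[-94,-135,5],[0,0,0]]
  ]
}}

```text
time: 3.68
tcp_pos: [0.5238, 0.043, 0.1739]
eef_rot: [2.153, 2.286, 0.002]
force: [0.4, -0.3, -1.8]
finger_gap: 0.524
finger_force: 62.2
```

>>> {"fn": "servo_tool", "kwargs": {
  "increments": [
    [[-15,-35,0],[0,0,0]],
    [[-30,-70,0],[0,0,0]],
    [[-40,-105,0],[0,0,0]],
    [[-48,-140,0],[0,0,0]],
    [[-50,-175,0],[0,0,0]]
  ]
}}

```text
time: 4.1
tcp_pos: [0.4737, -0.1328, 0.1746]
eef_rot: [2.153, 2.284, 0.002]
force: [0.9, 0.1, -2.5]
finger_gap: 0.524
finger_force: 62.2
```

>>> {"fn": "servo_tool", "kwargs": {
  "increments": [
    [[0,-30,0],[0,0,0]],
    [[0,-55,0],[0,0,0]],
    [[0,-73,0],[0,0,0]],
    [[0,-83,0],[0,0,0]],
    [[0,-85,0],[0,0,0]]
  ]
}}

```text
time: 4.52
tcp_pos: [0.4747, -0.2177, 0.1732]
eef_rot: [2.156, 2.283, 0.0]
force: [-0.2, -0.4, -2.4]
finger_gap: 0.52
finger_force: 62.2
```

>>> {"fn": "servo_tool", "kwargs": {
  "increments": [
    [[0,0,-20],[0,0,0]],
    [[0,0,-40],[0,0,0]],
    [[0,0,-60],[0,0,0]],
    [[0,0,-75],[0,0,0]],
    [[0,0,-80],[0,0,0]]
  ]
}}

```text
time: 4.93
tcp_pos: [0.4739, -0.2147, 0.0904]
eef_rot: [-2.152, -2.285, 0.001]
force: [-0.3, 0.1, -1.9]
finger_gap: 0.524
finger_force: 62.3
```

>>> {"fn": "servo_tool", "kwargs": {
  "increments": [
    [[0,0,-8],[0,0,0]],
    [[0,0,-16],[0,0,0]],
    [[0,0,-23],[0,0,0]],
    [[0,0,-27],[0,0,0]],
    [[0,0,-29],[0,0,0]]
  ]
}}

```text
time: 5.35
tcp_pos: [0.4746, -0.2161, 0.0628]
eef_rot: [-2.155, -2.286, 0.0]
force: [0.7, 0.2, -3.1]
finger_gap: 0.519
finger_force: 62.3
```

>>> {"fn": "servo_tool", "kwargs": {
  "increments": [
    [[0,0,-1],[0,0,0]],
    [[0,0,-2],[0,0,0]],
    [[0,0,-3],[0,0,0]],
    [[0,0,-4],[0,0,0]],
    [[0,0,-5],[0,0,0]]
  ]
}}

```text
time: 5.77
tcp_pos: [0.4747, -0.2163, 0.0583]
eef_rot: [2.155, 2.286, 0.0]
force: [0.1, -0.3, -3.5]
finger_gap: 0.523
finger_force: 62.3
```

```bash
python3 - <<'E'
from h import *
print(read_state()["tcp_pos"])
im=capture("scene");im2=capture("top")
a=cv2.resize(im[130:280,200:400],None,fx=2.8,fy=2.8,interpolation=cv2.INTER_CUBIC)
cv2.imwrite("pics/s2.png",a)
E
```

```text
[ 0.4747493  -0.21631905  0.05834149]
```

View pics/s2.png

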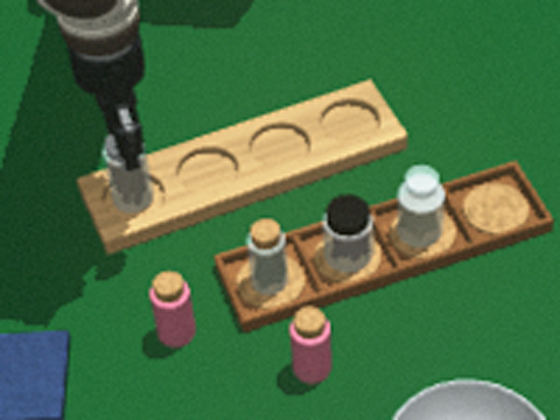

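The straight jar (130,185 in the crop) is upright over the right-end well. Easing it down to contact.

>>> {"fn": "servo_tool", "kwargs": {
  "increments": [
    [[0,0,-1],[0,0,0]],
    [[0,0,-2],[0,0,0]],
    [[0,0,-3],[0,0,0]],
    [[0,0,-4],[0,0,0]],
    [[0,0,-4],[0,0,0]]
  ]
}}

```text
time: 6.28
tcp_pos: [0.4747, -0.2164, 0.0548]
eef_rot: [2.154, 2.285, -0.0]
force: [-2.4, 0.1, 3.1]
finger_gap: 0.52
finger_force: 62.8
```

>>> {"fn": "servo_tool", "kwargs": {
  "increments": [
    [[0,0,0],[0,0,0]],
    [[0,0,0],[0,0,0]],
    [[0,0,0],[0,0,0]],
    [[0,0,0],[0,0,0]],
    [[0,0,0],[0,0,0]]
  ],
  "fingers": 0
}}

```text
time: 6.7
tcp_pos: [0.4747, -0.2162, 0.0542]
eef_rot: [2.155, 2.286, 0.0]
force: [-0.9, 0.2, -0.3]
finger_gap: 1.0
finger_force: 0.0
```

>>> {"fn": "servo_tool", "kwargs": {
  "increments": [
    [[0,0,10],[0,0,0]],
    [[0,0,35],[0,0,0]],
    [[0,0,70],[0,0,0]],
    [[0,0,105],[0,0,0]],
    [[0,0,135],[0,0,0]]
  ]
}}

```text
time: 7.12
tcp_pos: [0.4746, -0.2162, 0.1923]
eef_rot: [2.154, 2.285, 0.001]
force: [0.2, 0.2, 0.1]
finger_gap: 1.0
finger_force: 0.0
```

>>> {"fn": "servo_tool", "kwargs": {
  "increments": [
    [[10,35,0],[0,0,0]],
    [[20,70,0],[0,0,0]],
    [[35,105,0],[0,0,0]],
    [[52,140,0],[0,0,0]],
    [[70,175,0],[0,0,0]]
  ]
}}

```text
time: 7.53
tcp_pos: [0.545, -0.0396, 0.1904]
eef_rot: [2.155, 2.285, 0.001]
force: [0.7, -0.8, -0.6]
finger_gap: 0.998
finger_force: 0.0
```

>>> {"fn": "servo_tool", "kwargs": {
  "increments": [
    [[20,33,0],[0,0,0]],
    [[42,66,0],[0,0,0]],
    [[60,95,0],[0,0,0]],
    [[73,115,0],[0,0,0]],
    [[77,123,0],[0,0,0]]
  ]
}}

```text
time: 7.95
tcp_pos: [0.6228, 0.0848, 0.1888]
eef_rot: [-2.152, -2.288, -0.0]
force: [0.9, 0.7, 0.2]
finger_gap: 1.003
finger_force: 0.0
```

```bash
python3 - <<'E'
from h import *
for k in range(3): capture("wrist")
s=read_state();m=camera_model("wrist");print(s["tcp_pos"])
im=capture("wrist")
for n,P in {"sh":(.622,.082,.102),"sq":(.628,-.006,.086)}.items():
    u=proj(m,P);print(n,u.round(1));cv2.drawMarker(im,tuple(int(x) for x in u),(0,0,255),0,6)
cv2.imwrite("pics/w3.png",cv2.resize(im[130:340,240:390],None,fx=2.8,fy=2.8,interpolation=cv2.INTER_CUBIC))
E
```

```text
[0.62144738 0.08179629 0.18925417]
sh [316.6 193.5]
sq [317.  266.4]
```

View pics/w3.png

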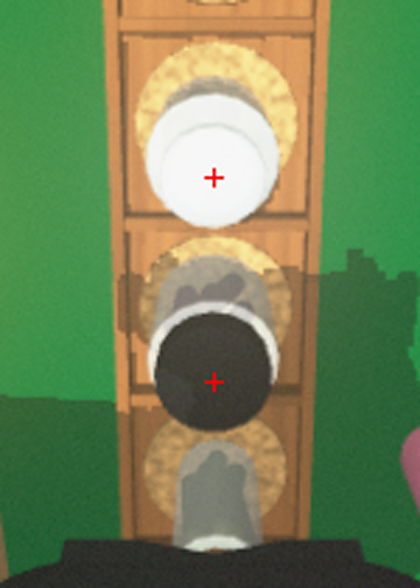

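The wrist crop shows the stopper ring at (213,176), right on its mark, and the squat lid at (213,370), a few mm farther left than thought. Descending on the shouldered bottle.

>>> {"fn": "servo_tool", "kwargs": {
  "increments": [
    [[0,0,-35],[0,0,0]],
    [[0,0,-70],[0,0,0]],
    [[0,0,-105],[0,0,0]],
    [[0,0,-135],[0,0,0]],
    [[0,0,-152],[0,0,0]]
  ]
}}

```text
time: 8.57
tcp_pos: [0.6194, 0.0797, 0.034]
eef_rot: [-2.156, -2.282, 0.005]
force: [-0.9, -0.4, -0.2]
finger_gap: 1.001
finger_force: 0.0
```

>>> {"fn": "servo_tool", "kwargs": {
  "increments": [
    [[0,0,0],[0,0,0]],
    [[0,0,0],[0,0,0]],
    [[0,0,0],[0,0,0]],
    [[0,0,0],[0,0,0]],
    [[0,0,0],[0,0,0]]
  ],
  "fingers": 1
}}

```text
time: 8.98
tcp_pos: [0.6226, 0.0814, 0.0414]
eef_rot: [2.153, 2.284, 0.004]
force: [-6.6, -2.8, 14.4]
finger_gap: 0.426
finger_force: 63.7
```

>>> {"fn": "servo_tool", "kwargs": {
  "increments": [
    [[0,0,0],[0,0,0]],
    [[0,0,0],[0,0,0]],
    [[0,0,0],[0,0,0]],
    [[0,0,5],[0,0,0]],
    [[0,0,10],[0,0,0]]
  ]
}}

```text
time: 9.4
tcp_pos: [0.6221, 0.0818, 0.0487]
eef_rot: [2.154, 2.285, 0.002]
force: [-0.3, -0.6, -2.4]
finger_gap: 0.429
finger_force: 59.9
```

The gap of 0.43 is too narrow for the 52 mm body, so the pads may be on the shoulder or neck. I'll look before going on.

```bash
python3 - <<'E'
from h import *
im=capture("scene");print(read_state()["force"],read_state()["torque"])
a=cv2.resize(im[150:250,290:410],None,fx=5,fy=5,interpolation=cv2.INTER_CUBIC)
b=cv2.resize(capture("wrist")[100:350,190:440],(500,500),interpolation=cv2.INTER_CUBIC)[:,100:300]
cv2.imwrite("pics/s3.png",np.hstack([a,b]))
E
```

```text
[-0.90399869  0.28380178 -1.1483364 ] [ 0.00975969 -0.00397145  0.01124703]
```

View pics/s3.png

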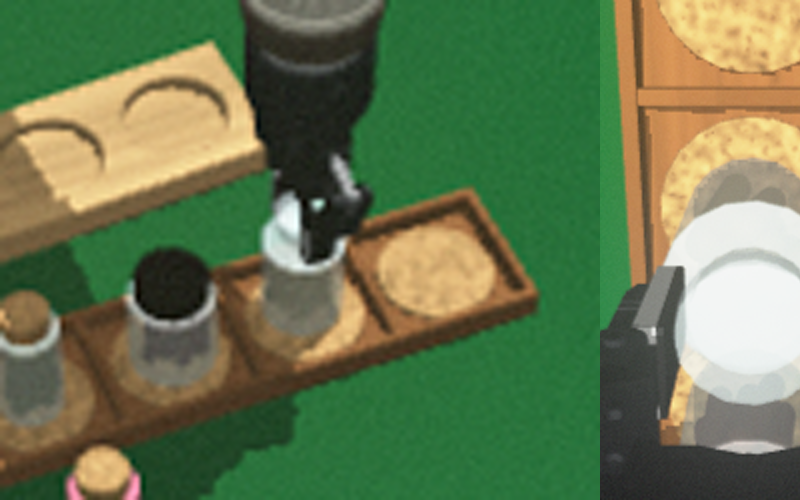

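```bash
python3 - <<'E'
from h import *
m=camera_model("scene")
c=lambda P,o,k:((proj(m,P)-o)*k).round(0)
for z in (.03,.05,.07,.08,.09): print(z,"finger s3",c((.622+.02,.082,z),(290,150),5),"cylfront",c((.622+.026,.082,z),(290,150),5),"axis",c((.622,.082,z),(290,150),5),"s2 finger",c((.4747+.026,-.2163,z),(200,130),2.8))
E
```

```text
0.03 finger s3 [312. 315.] cylfront [315. 322.] axis [301. 292.] s2 finger [138. 207.]
0.05 finger s3 [313. 295.] cylfront [316. 302.] axis [302. 271.] s2 finger [136. 196.]
0.07 finger s3 [314. 274.] cylfront [317. 281.] axis [302. 250.] s2 finger [134. 184.]
0.08 finger s3 [314. 263.] cylfront [318. 271.] axis [303. 240.] s2 finger [133. 178.]
0.09 finger s3 [315. 253.] cylfront [318. 260.] axis [303. 229.] s2 finger [131. 172.]
```

```bash
python3 - <<'E'
from h import *
a=capture("scene")[165:235,325:390];b=cv2.imread("pics/scene0.png")[165:235,325:390]
f=lambda x:cv2.resize(x,None,fx=6,fy=6,interpolation=cv2.INTER_CUBIC)
cv2.imwrite("pics/s4.png",np.hstack([f(b),f(a)]))
E
```

```text
(no output)
```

View pics/s4.png

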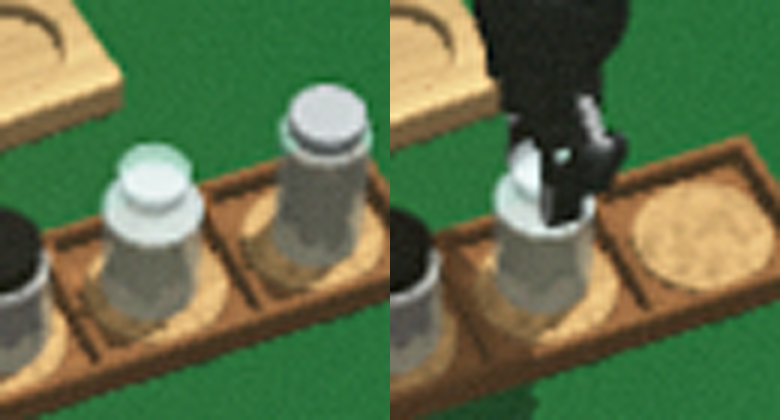

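```bash
python3 - <<'E'
from h import *
import rig; print([ (k,getattr(rig,k)) for k in dir(rig) if not k.startswith('_')][:20])
m=camera_model("wrist");s=read_state();t=s["tcp_pos"];print(t,s["finger_gap"])
Rm=R.from_rotvec(s["eef_rot"]).as_matrix()
# in the tool frame, the open pads (half gap 42.5, width +-11) at several heights behind the TCP
for h in (0,.01,.02,.03,.04,.05,.06):
    print(h,[proj(m,t+Rm@np.array([a,b,-h])).round(0).tolist() for b in(-.0425,.0425) for a in(-.011,.011)])
E
```

```text
[('PlanningError', <class 'rig.PlanningError'>), ('camera_model', <function make.<locals>.<lambda> at 0x7fd5b2c18860>), ('capture', <function make.<locals>.drawn_camera at 0x7fd5b2c182c0>), ('finish_job', <function connect.<locals>.done at 0x7fd5b2b8f9c0>), ('read_state', <function make.<locals>.<lambda> at 0x7fd5b2c187c0>), ('tcp_to_grasp', 0.0187)]
[0.62217052 0.08186125 0.04800044] 0.42179683211208124
0 [[255.0, 240.0], [253.0, 210.0], [378.0, 240.0], [380.0, 210.0]]
0.01 [[252.0, 246.0], [250.0, 214.0], [381.0, 246.0], [383.0, 214.0]]
0.02 [[248.0, 253.0], [246.0, 219.0], [385.0, 253.0], [387.0, 219.0]]
0.03 [[244.0, 261.0], [242.0, 225.0], [389.0, 261.0], [392.0, 225.0]]
0.04 [[240.0, 269.0], [237.0, 232.0], [393.0, 269.0], [397.0, 232.0]]
0.05 [[235.0, 279.0], [232.0, 240.0], [399.0, 279.0], [402.0, 240.0]]
0.06 [[229.0, 290.0], [225.0, 248.0], [405.0, 290.0], [409.0, 248.0]]
```

```bash
python3 - <<'E'
import cv2
im=cv2.imread("pics/w2.png")[210:350,130:490]
cv2.imwrite("pics/w2d.png",cv2.resize(im,None,fx=2.2,fy=2.2,interpolation=cv2.INTER_CUBIC))
E
```

```text
(no output)
```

View pics/w2d.png

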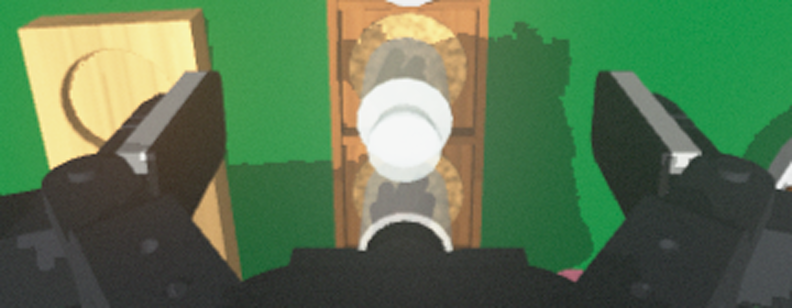

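The fingertips in the wrist view (pad corners near (231,253)-(231,283)) lie about 33 mm farther back than nominal. That explains the grip at the stopper, and the picture shows the bottle held firmly and upright. I'll keep this grip, carry it gently and set it down by force. The remaining jars get lower TCP heights.

>>> {"fn": "servo_tool", "kwargs": {
  "increments": [
    [[0,0,10],[0,0,0]],
    [[0,0,30],[0,0,0]],
    [[0,0,55],[0,0,0]],
    [[0,0,80],[0,0,0]],
    [[0,0,95],[0,0,0]]
  ]
}}

```text
time: 9.97
tcp_pos: [0.6221, 0.0819, 0.1455]
eef_rot: [2.154, 2.285, 0.003]
force: [0.6, 0.4, -2.3]
finger_gap: 0.426
finger_force: 60.5
```

>>> {"fn": "servo_tool", "kwargs": {
  "increments": [
    [[-10,-8,0],[0,0,0]],
    [[-28,-25,0],[0,0,0]],
    [[-50,-50,0],[0,0,0]],
    [[-72,-75,0],[0,0,0]],
    [[-95,-100,0],[0,0,0]]
  ]
}}

```text
time: 10.38
tcp_pos: [0.5256, -0.0189, 0.1424]
eef_rot: [-2.154, -2.287, 0.0]
force: [1.0, 0.3, -1.2]
finger_gap: 0.425
finger_force: 60.8
```

>>> {"fn": "servo_tool", "kwargs": {
  "increments": [
    [[-20,-28,0],[0,0,0]],
    [[-40,-57,0],[0,0,0]],
    [[-53,-83,0],[0,0,0]],
    [[-60,-100,0],[0,0,0]],
    [[-62,-107,0],[0,0,0]]
  ]
}}

```text
time: 10.8
tcp_pos: [0.4635, -0.1271, 0.143]
eef_rot: [2.157, 2.283, -0.0]
force: [1.0, 0.2, -2.2]
finger_gap: 0.421
finger_force: 60.9
```

>>> {"fn": "servo_tool", "kwargs": {
  "increments": [
    [[0,0,-15],[0,0,0]],
    [[0,0,-30],[0,0,0]],
    [[0,0,-45],[0,0,0]],
    [[0,0,-57],[0,0,0]],
    [[0,0,-62],[0,0,0]]
  ]
}}

```text
time: 11.22
tcp_pos: [0.4641, -0.1247, 0.0786]
eef_rot: [-2.153, -2.285, 0.001]
force: [0.3, -0.2, -2.8]
finger_gap: 0.427
finger_force: 60.9
```

```bash
python3 - <<'E'
from h import *
capture("top");s=read_state();print(s["tcp_pos"],s["force"],s["finger_gap"])
im=capture("scene")
cv2.imwrite("pics/s5.png",cv2.resize(im[140:250,220:400],None,fx=4.4,fy=4.4,interpolation=cv2.INTER_CUBIC))
E
```

```text
[ 0.46400691 -0.12467093  0.07840582] [-0.5937544   0.73321472 -3.19381344] 0.4238903660938446
```

View pics/s5.png

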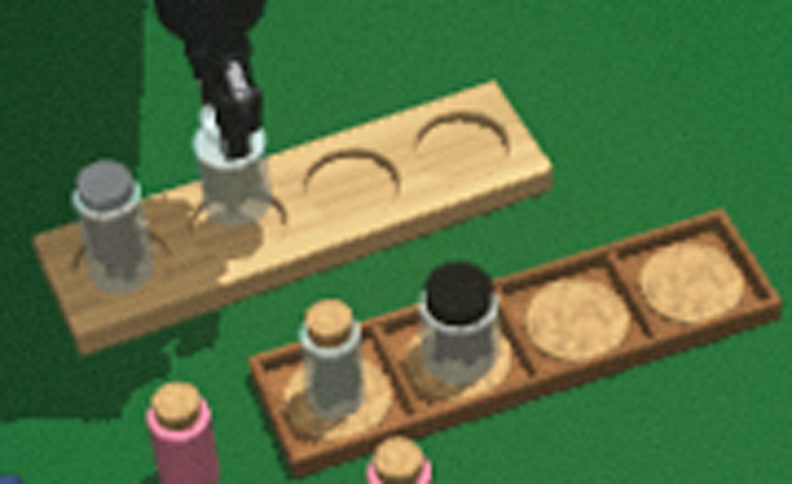

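The straight jar stands in the right-end well (115,235), and the bottle is upright over the next one (237,190). Lowering it.

>>> {"fn": "servo_tool", "kwargs": {
  "increments": [
    [[0,0,-7],[0,0,0]],
    [[0,0,-14],[0,0,0]],
    [[0,0,-20],[0,0,0]],
    [[0,0,-24],[0,0,0]],
    [[0,0,-26],[0,0,0]]
  ]
}}

```text
time: 11.73
tcp_pos: [0.4643, -0.1251, 0.0534]
eef_rot: [-2.154, -2.286, 0.001]
force: [-0.0, 0.8, -2.4]
finger_gap: 0.42
finger_force: 60.9
```

>>> {"fn": "servo_tool", "kwargs": {
  "increments": [
    [[0,0,-1],[0,0,0]],
    [[0,0,-2],[0,0,0]],
    [[0,0,-3],[0,0,0]],
    [[0,0,-4],[0,0,0]],
    [[0,0,-5],[0,0,0]]
  ]
}}

```text
time: 12.15
tcp_pos: [0.4648, -0.1253, 0.0493]
eef_rot: [2.155, 2.286, 0.0]
force: [-0.3, -1.0, -2.5]
finger_gap: 0.424
finger_force: 60.9
```

>>> {"fn": "servo_tool", "kwargs": {
  "increments": [
    [[0,0,-1],[0,0,0]],
    [[0,0,-1],[0,0,0]],
    [[0,0,-2],[0,0,0]],
    [[0,0,-3],[0,0,0]],
    [[0,0,-3],[0,0,0]]
  ]
}}

```text
time: 12.57
tcp_pos: [0.4645, -0.1252, 0.046]
eef_rot: [-2.155, -2.286, 0.0]
force: [0.5, 0.2, -2.6]
finger_gap: 0.424
finger_force: 60.9
```

>>> {"fn": "servo_tool", "kwargs": {
  "increments": [
    [[0,0,0],[0,0,0]],
    [[0,0,-1],[0,0,0]],
    [[0,0,-1],[0,0,0]],
    [[0,0,-2],[0,0,0]],
    [[0,0,-2],[0,0,0]]
  ]
}}

```text
time: 12.98
tcp_pos: [0.4649, -0.1253, 0.0455]
eef_rot: [2.154, 2.285, 0.001]
force: [-3.2, 1.3, 10.1]
finger_gap: 0.424
finger_force: 63.5
```

>>> {"fn": "servo_tool", "kwargs": {
  "increments": [
    [[0,0,1],[0,0,0]],
    [[0,0,1],[0,0,0]],
    [[0,0,1],[0,0,0]],
    [[0,0,1],[0,0,0]],
    [[0,0,1],[0,0,0]]
  ],
  "fingers": 0
}}

```text
time: 13.4
tcp_pos: [0.4646, -0.1252, 0.045]
eef_rot: [-2.155, -2.286, 0.0]
force: [-0.1, -0.1, 0.2]
finger_gap: 0.999
finger_force: 0.0
```

>>> {"fn": "servo_tool", "kwargs": {
  "increments": [
    [[0,0,10],[0,0,0]],
    [[0,0,35],[0,0,0]],
    [[0,0,70],[0,0,0]],
    [[0,0,105],[0,0,0]],
    [[0,0,134],[0,0,0]]
  ]
}}

```text
time: 13.82
tcp_pos: [0.4646, -0.1252, 0.1823]
eef_rot: [2.154, 2.285, 0.001]
force: [0.1, -0.6, -0.2]
finger_gap: 1.003
finger_force: 0.0
```

>>> {"fn": "servo_tool", "kwargs": {
  "increments": [
    [[25,15,0],[0,0,0]],
    [[55,40,0],[0,0,0]],
    [[85,65,0],[0,0,0]],
    [[115,90,0],[0,0,0]],
    [[145,110,0],[0,0,0]]
  ]
}}

```text
time: 14.23
tcp_pos: [0.6109, -0.0134, 0.18]
eef_rot: [2.154, 2.286, 0.001]
force: [-0.1, -0.2, 0.7]
finger_gap: 0.997
finger_force: 0.0
```

>>> {"fn": "servo_tool", "kwargs": {
  "increments": [
    [[15,9,0],[0,0,0]],
    [[19,12,0],[0,0,0]],
    [[19,12,0],[0,0,0]],
    [[19,12,0],[0,0,0]],
    [[19,12,0],[0,0,0]]
  ]
}}

```text
time: 14.65
tcp_pos: [0.6279, -0.0041, 0.1799]
eef_rot: [2.156, 2.285, 0.0]
force: [-0.1, 0.6, -0.1]
finger_gap: 1.0
finger_force: 0.0
```

```bash
python3 - <<'E'
from h import *
s=read_state();m=camera_model("wrist");print(s["tcp_pos"])
im=capture("wrist");hsv=cv2.cvtColor(im,cv2.COLOR_BGR2HSV)
k=((hsv[...,2]<75)).astype(np.uint8);k[:, :265]=0;k[:,365:]=0;k[:130]=0;k[245:]=0
for c in cv2.findContours(k,cv2.RETR_EXTERNAL,cv2.CHAIN_APPROX_NONE)[0]:
    if cv2.contourArea(c)>500:
        (u,v),r=cv2.minEnclosingCircle(c);print("lid",u,v,r,ray(m,u,v,.086))
print(proj(m,(.628,-.004,.086)))
h=cv2.inRange(hsv,(8,70,120),(28,255,255));h[:, :270]=0;h[:,360:]=0;h[:190]=0
cv2.imwrite("pics/w4.png",im)
E
```

```text
[ 0.62785609 -0.00408969  0.1799023 ]
[316.06163764 191.9766785 ]
```

>>> {"fn": "servo_tool", "kwargs": {
  "increments": [
    [[0,0,-35],[0,0,0]],
    [[0,0,-70],[0,0,0]],
    [[0,0,-105],[0,0,0]],
    [[0,0,-135],[0,0,0]],
    [[0,0,-150],[0,0,0]]
  ]
}}

```text
time: 15.12
tcp_pos: [0.626, -0.0041, 0.0255]
eef_rot: [-2.154, -2.283, 0.004]
force: [-0.7, -0.1, -0.0]
finger_gap: 1.002
finger_force: 0.0
```

>>> {"fn": "servo_tool", "kwargs": {
  "increments": [
    [[0,0,-3],[0,0,0]],
    [[0,0,-6],[0,0,0]],
    [[0,0,-6],[0,0,0]],
    [[0,0,-6],[0,0,0]],
    [[0,0,-6],[0,0,0]]
  ]
}}

```text
time: 15.53
tcp_pos: [0.6296, -0.0034, 0.025]
eef_rot: [2.154, 2.284, 0.003]
force: [-0.8, -0.0, -0.1]
finger_gap: 1.002
finger_force: 0.0
```

>>> {"fn": "servo_tool", "kwargs": {
  "increments": [
    [[0,0,0],[0,0,0]],
    [[0,0,0],[0,0,0]],
    [[0,0,0],[0,0,0]],
    [[0,0,0],[0,0,0]],
    [[0,0,0],[0,0,0]]
  ],
  "fingers": 1
}}

```text
time: 15.95
tcp_pos: [0.6291, -0.0032, 0.0244]
eef_rot: [2.154, 2.285, 0.002]
force: [-1.9, -0.3, 5.7]
finger_gap: 0.622
finger_force: 61.6
```

>>> {"fn": "servo_tool", "kwargs": {
  "increments": [
    [[0,0,5],[0,0,0]],
    [[0,0,18],[0,0,0]],
    [[0,0,38],[0,0,0]],
    [[0,0,58],[0,0,0]],
    [[0,0,70],[0,0,0]]
  ]
}}

```text
time: 16.37
tcp_pos: [0.6293, -0.0032, 0.0962]
eef_rot: [2.154, 2.285, 0.003]
force: [1.1, 0.1, -1.7]
finger_gap: 0.617
finger_force: 63.4
```

>>> {"fn": "servo_tool", "kwargs": {
  "increments": [
    [[-12,0,0],[0,0,0]],
    [[-35,-5,0],[0,0,0]],
    [[-65,-10,0],[0,0,0]],
    [[-95,-15,0],[0,0,0]],
    [[-125,-22,0],[0,0,0]]
  ]
}}

```text
time: 16.78
tcp_pos: [0.5023, -0.0251, 0.0933]
eef_rot: [-2.154, -2.286, 0.0]
force: [-0.8, -0.1, -2.6]
finger_gap: 0.618
finger_force: 63.6
```

>>> {"fn": "servo_tool", "kwargs": {
  "increments": [
    [[-25,-5,0],[0,0,0]],
    [[-42,-8,0],[0,0,0]],
    [[-49,-9,0],[0,0,0]],
    [[-49,-9,0],[0,0,0]],
    [[-49,-9,0],[0,0,0]]
  ]
}}

```text
time: 17.2
tcp_pos: [0.4554, -0.0342, 0.0937]
eef_rot: [2.154, 2.285, 0.001]
force: [-0.4, -0.3, -2.8]
finger_gap: 0.618
finger_force: 63.7
```

>>> {"fn": "servo_tool", "kwargs": {
  "increments": [
    [[0,0,-12],[0,0,0]],
    [[0,0,-26],[0,0,0]],
    [[0,0,-40],[0,0,0]],
    [[0,0,-50],[0,0,0]],
    [[0,0,-55],[0,0,0]]
  ]
}}

```text
time: 17.62
tcp_pos: [0.4542, -0.034, 0.0358]
eef_rot: [-2.153, -2.285, 0.003]
force: [-1.2, 0.1, -2.8]
finger_gap: 0.615
finger_force: 63.7
```

>>> {"fn": "servo_tool", "kwargs": {
  "increments": [
    [[0,0,-1],[0,0,0]],
    [[0,0,-2],[0,0,0]],
    [[0,0,-3],[0,0,0]],
    [[0,0,-4],[0,0,0]],
    [[0,0,-5],[0,0,0]]
  ]
}}

```text
time: 18.03
tcp_pos: [0.4551, -0.0343, 0.0337]
eef_rot: [2.154, 2.285, 0.001]
force: [0.1, -0.0, -2.8]
finger_gap: 0.615
finger_force: 63.7
```

>>> {"fn": "servo_tool", "kwargs": {
  "increments": [
    [[0,0,-1],[0,0,0]],
    [[0,0,-1],[0,0,0]],
    [[0,0,-2],[0,0,0]],
    [[0,0,-3],[0,0,0]],
    [[0,0,-4],[0,0,0]]
  ]
}}

```text
time: 18.45
tcp_pos: [0.4547, -0.0342, 0.0292]
eef_rot: [2.155, 2.286, 0.0]
force: [-0.6, 0.0, -2.8]
finger_gap: 0.617
finger_force: 63.7
```

>>> {"fn": "servo_tool", "kwargs": {
  "increments": [
    [[0,0,0],[0,0,0]],
    [[0,0,-1],[0,0,0]],
    [[0,0,-1],[0,0,0]],
    [[0,0,-1],[0,0,0]],
    [[0,0,-1],[0,0,0]]
  ]
}}

```text
time: 18.87
tcp_pos: [0.4548, -0.0342, 0.0285]
eef_rot: [2.155, 2.286, 0.0]
force: [-0.9, -0.2, 2.2]
finger_gap: 0.62
finger_force: 64.2
```

>>> {"fn": "servo_tool", "kwargs": {
  "increments": [
    [[0,0,0],[0,0,0]],
    [[0,0,0],[0,0,0]],
    [[0,0,0],[0,0,0]],
    [[0,0,0],[0,0,0]],
    [[0,0,0],[0,0,0]]
  ],
  "fingers": 0
}}

```text
time: 19.28
tcp_pos: [0.4547, -0.0342, 0.0282]
eef_rot: [2.155, 2.286, 0.0]
force: [0.2, -0.3, -0.6]
finger_gap: 0.997
finger_force: 0.0
```

>>> {"fn": "servo_tool", "kwargs": {
  "increments": [
    [[0,0,10],[0,0,0]],
    [[0,0,35],[0,0,0]],
    [[0,0,70],[0,0,0]],
    [[0,0,110],[0,0,0]],
    [[0,0,145],[0,0,0]]
  ]
}}

```text
time: 19.7
tcp_pos: [0.4543, -0.0342, 0.1761]
eef_rot: [2.154, 2.286, 0.001]
force: [0.9, -0.5, -0.3]
finger_gap: 0.998
finger_force: 0.0
```

>>> {"fn": "servo_tool", "kwargs": {
  "increments": [
    [[25,-8,0],[0,0,0]],
    [[60,-20,0],[0,0,0]],
    [[95,-32,0],[0,0,0]],
    [[130,-44,0],[0,0,0]],
    [[160,-55,0],[0,0,0]]
  ]
}}

```text
time: 20.12
tcp_pos: [0.6165, -0.0899, 0.1736]
eef_rot: [2.154, 2.286, 0.001]
force: [0.0, -0.3, 0.1]
finger_gap: 1.001
finger_force: 0.0
```

>>> {"fn": "servo_tool", "kwargs": {
  "increments": [
    [[17,-6,0],[0,0,0]],
    [[22,-8,0],[0,0,0]],
    [[22,-8,0],[0,0,0]],
    [[22,-8,0],[0,0,0]],
    [[22,-8,0],[0,0,0]]
  ]
}}

```text
time: 20.53
tcp_pos: [0.6358, -0.0968, 0.174]
eef_rot: [2.154, 2.286, 0.0]
force: [-0.0, -0.9, 0.4]
finger_gap: 0.997
finger_force: 0.0
```

```bash
python3 - <<'E'
from h import *
s=read_state();m=camera_model("wrist");print(s["tcp_pos"])
im=capture("wrist");u=proj(m,(.636,-.098,.1));print(u)
cv2.drawMarker(im,tuple(int(round(x)) for x in u),(0,0,255),0,8)
t=capture("top")[185:275,280:440]
cv2.imwrite("pics/w5.png",np.hstack([cv2.resize(im[130:300,200:440],(480,340)),cv2.resize(t,(320,180)).copy() if 0 else cv2.copyMakeBorder(cv2.resize(t,(320,180)),0,160,0,0,cv2.BORDER_CONSTANT)]))
E
```

```text
[ 0.63577544 -0.09680579  0.17400917]
[316.12200207 198.36954631]
```

View pics/w5.png

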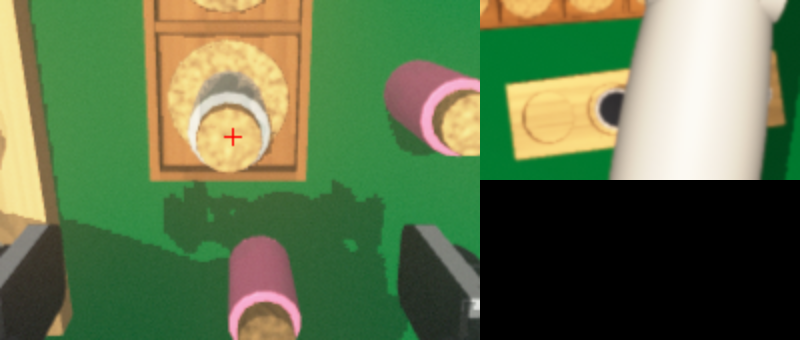

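The cork at (230,138) is within 2 mm of its mark, and both pink jars are clear of the fingers. In the top crop the squat jar sits centred in its well at (612,108). Descending.

>>> {"fn": "servo_tool", "kwargs": {
  "increments": [
    [[0,0,-35],[0,0,0]],
    [[0,0,-70],[0,0,0]],
    [[0,0,-105],[0,0,0]],
    [[0,0,-130],[0,0,0]],
    [[0,0,-140],[0,0,0]]
  ]
}}

```text
time: 21.05
tcp_pos: [0.634, -0.0966, 0.0294]
eef_rot: [-2.152, -2.284, 0.004]
force: [-0.4, 0.1, -0.9]
finger_gap: 0.999
finger_force: 0.0
```

>>> {"fn": "servo_tool", "kwargs": {
  "increments": [
    [[0,0,0],[0,0,0]],
    [[0,0,0],[0,0,0]],
    [[0,0,0],[0,0,0]],
    [[0,0,0],[0,0,0]],
    [[0,0,0],[0,0,0]]
  ],
  "fingers": 1
}}

```text
time: 21.47
tcp_pos: [0.6379, -0.0975, 0.0363]
eef_rot: [2.153, 2.284, 0.003]
force: [-1.7, 1.0, 6.6]
finger_gap: 0.464
finger_force: 59.6
```

>>> {"fn": "servo_tool", "kwargs": {
  "increments": [
    [[0,0,0],[0,0,0]],
    [[0,0,0],[0,0,0]],
    [[0,0,0],[0,0,0]],
    [[0,0,0],[0,0,0]],
    [[0,0,0],[0,0,0]]
  ]
}}

```text
time: 21.88
tcp_pos: [0.6379, -0.0975, 0.0363]
eef_rot: [2.153, 2.284, 0.003]
force: [-2.0, -0.5, 7.0]
finger_gap: 0.462
finger_force: 59.6
```

>>> {"fn": "servo_tool", "kwargs": {
  "increments": [
    [[0,0,5],[0,0,0]],
    [[0,0,25],[0,0,0]],
    [[0,0,55],[0,0,0]],
    [[0,0,88],[0,0,0]],
    [[0,0,115],[0,0,0]]
  ]
}}

```text
time: 22.3
tcp_pos: [0.6369, -0.0973, 0.1516]
eef_rot: [2.154, 2.285, 0.002]
force: [1.0, 0.3, -0.9]
finger_gap: 0.466
finger_force: 60.6
```

>>> {"fn": "servo_tool", "kwargs": {
  "increments": [
    [[-10,10,0],[0,0,0]],
    [[-30,25,0],[0,0,0]],
    [[-53,43,0],[0,0,0]],
    [[-76,62,0],[0,0,0]],
    [[-100,82,0],[0,0,0]]
  ]
}}

```text
time: 22.72
tcp_pos: [0.5359, -0.0148, 0.1491]
eef_rot: [2.155, 2.285, 0.001]
force: [-0.1, 0.7, -1.4]
finger_gap: 0.46
finger_force: 60.9
```

>>> {"fn": "servo_tool", "kwargs": {
  "increments": [
    [[-24,20,0],[0,0,0]],
    [[-48,38,0],[0,0,0]],
    [[-70,55,0],[0,0,0]],
    [[-86,67,0],[0,0,0]],
    [[-92,72,0],[0,0,0]]
  ]
}}

```text
time: 23.13
tcp_pos: [0.4432, 0.058, 0.1498]
eef_rot: [2.153, 2.287, 0.003]
force: [0.6, 0.3, -0.7]
finger_gap: 0.462
finger_force: 60.9
```

>>> {"fn": "servo_tool", "kwargs": {
  "increments": [
    [[0,0,-20],[0,0,0]],
    [[0,0,-42],[0,0,0]],
    [[0,0,-65],[0,0,0]],
    [[0,0,-82],[0,0,0]],
    [[0,0,-92],[0,0,0]]
  ]
}}

```text
time: 23.55
tcp_pos: [0.4445, 0.0565, 0.0549]
eef_rot: [-2.155, -2.285, 0.001]
force: [-0.9, 0.2, -1.9]
finger_gap: 0.462
finger_force: 60.9
```

>>> {"fn": "servo_tool", "kwargs": {
  "increments": [
    [[0,0,-2],[0,0,0]],
    [[0,0,-5],[0,0,0]],
    [[0,0,-7],[0,0,0]],
    [[0,0,-9],[0,0,0]],
    [[0,0,-10],[0,0,0]]
  ]
}}

```text
time: 23.97
tcp_pos: [0.4452, 0.0568, 0.0468]
eef_rot: [2.154, 2.286, 0.001]
force: [0.5, 0.4, -0.6]
finger_gap: 0.461
finger_force: 60.9
```

Commanded z is now 45.5 mm and contact is expected near 40.

>>> {"fn": "servo_tool", "kwargs": {
  "increments": [
    [[0,0,-1],[0,0,0]],
    [[0,0,-2],[0,0,0]],
    [[0,0,-3],[0,0,0]],
    [[0,0,-4],[0,0,0]],
    [[0,0,-4],[0,0,0]]
  ]
}}

```text
time: 24.38
tcp_pos: [0.4446, 0.0568, 0.042]
eef_rot: [-2.155, -2.286, 0.0]
force: [-0.1, -0.1, -1.0]
finger_gap: 0.46
finger_force: 60.9
```

>>> {"fn": "servo_tool", "kwargs": {
  "increments": [
    [[0,0,0],[0,0,0]],
    [[0,0,-1],[0,0,0]],
    [[0,0,-1],[0,0,0]],
    [[0,0,-2],[0,0,0]],
    [[0,0,-2],[0,0,0]]
  ]
}}

```text
time: 24.8
tcp_pos: [0.4447, 0.0568, 0.0404]
eef_rot: [2.155, 2.286, 0.0]
force: [-1.6, -0.6, 0.3]
finger_gap: 0.463
finger_force: 61.2
```

>>> {"fn": "servo_tool", "kwargs": {
  "increments": [
    [[0,0,0],[0,0,0]],
    [[0,0,-1],[0,0,0]],
    [[0,0,-1],[0,0,0]],
    [[0,0,-1],[0,0,0]],
    [[0,0,-1],[0,0,0]]
  ]
}}

```text
time: 25.22
tcp_pos: [0.4448, 0.0568, 0.0403]
eef_rot: [2.154, 2.286, 0.001]
force: [-4.3, -0.3, 10.7]
finger_gap: 0.462
finger_force: 62.1
```

>>> {"fn": "servo_tool", "kwargs": {
  "increments": [
    [[0,0,0],[0,0,0]],
    [[0,0,0],[0,0,0]],
    [[0,0,0],[0,0,0]],
    [[0,0,0],[0,0,0]],
    [[0,0,0],[0,0,0]]
  ],
  "fingers": 0
}}

```text
time: 25.63
tcp_pos: [0.4446, 0.0568, 0.039]
eef_rot: [-2.155, -2.286, 0.0]
force: [-0.4, -0.5, 1.0]
finger_gap: 1.0
finger_force: 0.0
```

>>> {"fn": "servo_tool", "kwargs": {
  "increments": [
    [[0,0,10],[0,0,0]],
    [[0,0,35],[0,0,0]],
    [[0,0,70],[0,0,0]],
    [[0,0,110],[0,0,0]],
    [[0,0,145],[0,0,0]]
  ]
}}

```text
time: 26.05
tcp_pos: [0.4444, 0.0567, 0.1871]
eef_rot: [2.154, 2.286, 0.001]
force: [0.5, -0.2, 0.6]
finger_gap: 1.003
finger_force: 0.0
```

>>> {"fn": "servo_tool", "kwargs": {
  "increments": [
    [[-20,30,5],[0,0,0]],
    [[-40,65,10],[0,0,0]],
    [[-60,100,15],[0,0,0]],
    [[-75,130,15],[0,0,0]],
    [[-80,140,15],[0,0,0]]
  ]
}}

```text
time: 26.47
tcp_pos: [0.363, 0.1995, 0.2005]
eef_rot: [-2.152, -2.288, -0.003]
force: [0.6, 0.2, -0.6]
finger_gap: 1.002
finger_force: 0.0
```

```bash
python3 - <<'E'
from h import *
im=capture("scene")[140:260,210:400];t=capture("top")[120:275,240:440]
a=cv2.resize(im,(480,303),interpolation=cv2.INTER_CUBIC);b=cv2.resize(t,(310,240),interpolation=cv2.INTER_CUBIC)
cv2.imwrite("pics/fin.png",np.hstack([a,cv2.copyMakeBorder(b,0,63,0,0,cv2.BORDER_CONSTANT)]))
E
```

```text
(no output)
```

View pics/fin.png

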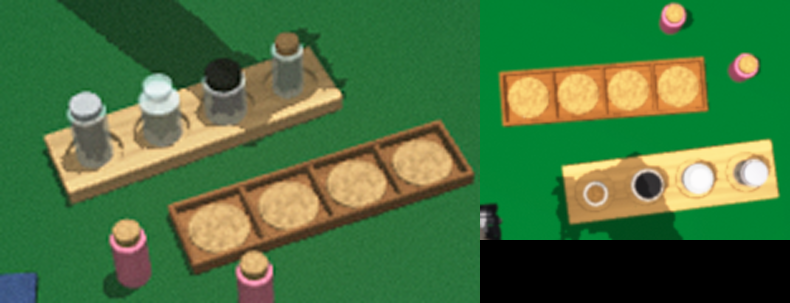

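The final pictures show all four jars upright in their wells. In the top crop, left to right, they are slender (595,195), squat (648,185), shouldered (698,179) and straight (753,173). The tray is empty and the pink jars haven't moved.

```bash
python3 -c "
from rig import *
print(finish_job())"
```

```text
the job is handed in; nothing more can be done
None
```

The job is handed in: all four jars stand upright in the rack in reverse order (left to right: slender, squat, shouldered, straight), each lowered until it touched its well floor, and I touched nothing else.

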